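Fit the left crank arm on a children's bicycle

ROBOT

A 6-joint arm with a two-finger parallel gripper is mounted at the origin on the work surface. World frame = base frame: x ahead of the robot, y to its left, z up, the work surface at z = 0. Lengths are in mm, angles in rad, forces in N, time in s.
With the tool pointing down it reaches from about 300 to 775 mm from the base axis. Payload 14.6 kg.
Tool frame: the origin (TCP) lies midway between the tips of the shut fingers; the grasp point (between the pads) lies 19 mm behind it (manip.grasp_offset is the distance from the TCP to the grasp point, in mm); z points along the fingers, y is the line along which they close (so a half turn about z gives the same grasp; the last joint's range is limited). The gripper opens to 94 mm and grips with 3 to 60 N. Pads are 16 mm wide; open, the fingers measure 119 mm over their backs; the gripper's body (75 mm by 177 mm) begins 78 mm behind the grasp point.
Start: joints at [-1.364, 0.3, 1.521, -0, 1.321, -0.067], TCP at [148.709, -529.504, 205.446] pointing down, gripper open.
Joint ranges: [-3.03, 3.03], [-0.79, 2.21], [0.23, 2.52], [-1.04, 4.18], [0, 3.07], [-2.55, 2.55]. Speed limits (rad/s): [2.22, 2.22, 2.57, 3.14, 3.14, 3.14].

INTERFACE

Orientations are given as [roll, pitch, yaw] about the fixed x, y, z axes, in that order (R = Rz(yaw) Ry(pitch) Rx(roll)).
In Python, from cell import manip, viewer gives the robot as it stands. The module is installed in compiled form; this text tells all that it offers.
- The arm moves only by the tool move_arm, never from a script. Its argument "moves" is a list of rows, each a list of 4 numbers: the shift along the tool's x, y, z in m, then the turn about the tool's z in rad. A call has 1 to 12 rows; each row is the pose to reach, as a shift and turn from the pose commanded when the call began, along the tool's axes at that moment; what a row does not reach only later rows make up. A row lasts 1/10 s, in which the tool goes at most 50 mm and 8.59 degrees, less where a joint would pass 70% of its speed; a pose out of reach is approached as far as the arm can. A call with a gripper value outside its range is refused whole. "jaw" is the finger opening in m, from 0 to 0.094, set as the call begins (left out, the last holds). The fingers move at their own pace and stop on an object; "squeeze" is the grip in N (left out, the last holds). Time passes only in rows, so rows that repeat a pose let the fingers close. It gives the time, the measured TCP pose, the force, the opening and the grip force at its end, in the units of the state.
- manip.read_state(): the state, without advancing time (a new reading comes with each control period).
- viewer.camera(name): name is "scene" or "top" or "wrist"; returns a dict with "frame" (384x512x3 uint8, blue, green, red), "z_map" (384x512 float32, mm along the optical axis (not along the pixel's ray), 0 where there is no reading), "fx", "fy", "cx", "cy" (pixels), "origin" and "orientation" of the camera in the world. Camera axes: x right, y down, z forward; pixel columns grow to the right and rows downward; lengths in mm; the calibration is good to about 2 mm. A picture is of the moment at which its call begins.
- manip.sign_off(): hands the job in; it is judged then, once.
The state is a dict: "clock": time; "joints": joint angles; "qd": joint speeds; "effort": joint torques, N m; "eef_pos": TCP position; "eef_rot": TCP orientation; "wrist_force": force on the tool from outside, world axes, zero at the start; "moment": the same for the moment, N m; "finger_gap": finger opening in mm; "finger_force": force on a finger pad.
Only numpy, scipy, OpenCV 4.12 (cv2) and the standard library are available. Lean on these libraries where they do the work, as an engineer would, in place of code of your own. Each camera call takes 0.05 s, during which the arm holds its last target. There are 200 camera calls.

TASK

Finish the drive of the children's bicycle that lies on its side on the bench: slide the loose crank arm, flat side down, fully home on the square end of the crank spindle, so that it points straight opposite to the crank already fitted on the chain side underneath, as bicycle cranks do. Let go of it and leave the other things on the bench where they lie.

Things in the scene. Friction and masses are not known exactly. Their poses are not given: they have to be found in the camera images.
- crank: the loose crank arm, bare aluminium, 131 mm long, about 0.18 kg, flat side down on the bench. One end is a boss 22 mm high with flats 31 mm apart facing own +y and -y and a 15 mm square bore (sides along x and y) through its lower 15 mm; an arm 22 mm wide runs along own +x to the pedal eye. Origin: on the bore's axis at the underside; z up. Its centre of mass is 47 mm along x
- crank_eye (a point): centre of the pedal eye (27 mm across, 16 mm high, round hole) at the loose crank's other end, 102 mm from the bore along the crank's +x, 8 mm above its underside
- spindle: the bicycle's steel crank spindle, upright. Its end is a square taper 20 mm high, sides along own x and y. Origin: on the axis at the square's foot, on a 20 mm round shoulder, 120 mm above the bench, where the crank's underside rests when home; z up; x points to the pedal eye of the chain-side crank, so the loose crank belongs along -x. It turns with that crank, with slight friction (0.06 N m)
- spindle_tip (a point): centre of the tip of the spindle's square end, 20 mm above the shoulder, 140 mm above the bench. The square tapers from 14.7 mm wide at the foot to 13.8 mm 15 mm up, then is bevelled to 9 mm at the tip. The crank centres itself on it but does not drop home of itself: keep it level and push it down. It would go on in four ways, a quarter turn apart
- chain_side_eye (a point): pedal eye of the crank already fitted underneath on the chain side (with the chainring), 102 mm from the spindle's axis along the spindle's +x, about 30 mm above the bench; it sticks out from under the frame on the robot's side
- bike: the children's bicycle frame with its rear wheel (300 mm across), fixed on padded blocks, left side up. Origin: on the bench under the spindle's axis; x is the bicycle's up (away from the robot), y its forward. Within 120 mm of the spindle nothing of it stands higher than 3 mm below the spindle's shoulder (the bearing shell, 40 mm across); the rear hub's nut, 235 mm off, stands 20 mm above it
- pedal: bystander: black pedal, 85 x 60 x 24 mm, lying on the bench; origin under its centre
- spanner: bystander: steel spanner 180 mm long lying on the bench
- trainer: bystander: training wheel, black with a white hub, 110 mm across, 30 mm high, lying flat; origin under its centre
- toybox: bystander: pink toy carton 100 x 150 x 60 mm, lying on the bench; origin under its centre
Things that resemble listed ones, but are neither listed nor needed, are in the scene too. Of the things that look like the crank, the smallest one is meant.

How it is judged (in metres and radians):
At the end, for the whole second after the job is handed in: The crank is at rest on the square: underside within 4 mm of the shoulder, bore within 5 mm of the axis, level within 0.1 rad, pedal eye opposite to the chain-side one within 25 mm sideways (14 degrees); pedal, spanner, training wheel and toy carton within 30 mm of their start (z of crank in the frame of spindle between -0.003 and 0.004 m and horizontal distance between crank and spindle below 0.005 m and x of crank_eye in the frame of spindle below -0.09 m and y of crank_eye in the frame of spindle between -0.025 and 0.025 m and angle between crank's own z axis and vertical below 0.1 rad and linear speed of crank below 0.02 m/s and angular speed of crank below 0.1 rad/s and distance of each of pedal, spanner, trainer, toybox from where it was at the start of the episode below 0.03 m); the robot touches nothing.
It fails at once if a bystander (pedal, spanner, training wheel or toy carton) is moved by more than 30 mm (distance of any of pedal, spanner, trainer, toybox from where it was at the start of the episode above 0.03 m).
It also fails if it takes over 48 s, if anything falls off the work surface, if the arm or the gripper's body presses on something with over 40 N, if the wrist force passes 120 N, or if a joint passes its speed limit or range.

## Working session

There is one attempt and no reset: what is moved stays moved. The work goes in short steps, Python scripts to look and compute and a tool call to move; the robot and the scene stay as the last step left them, time stands still between calls to the robot, and variables do not carry over. Pictures are saved under pics/ and viewed, at most 10 in all, crops included, and the job is handed in when it is done.

Besides the shell and the picture viewer there is one more tool, called after "Request:" as name(argument=value, ...), one argument or row to a line, values as JSON. move_arm: Moves the arm, as the interface text tells. Its arguments: {"type":"object","properties":{"moves":{"type":"array"},"jaw":{"type":"number"},"squeeze":{"type":"number"}},"required":["moves"]}

```bash
mkdir -p pics; cat > h.py <<'E'
import numpy as np, cv2
from cell import manip, viewer
from scipy.spatial.transform import Rotation as Ro
def rot(o):
    o=np.array(o,float)
    if o.shape==(3,3): return o
    if o.shape==(4,): return Ro.from_quat(o).as_matrix()
    return Ro.from_euler('xyz',o).as_matrix()
def cam(n):
    c=viewer.camera(n); c['R']=rot(c['orientation']); c['o']=np.array(c['origin'],float); return c
def ray(c,u,v):
    return c['R']@np.array([(u-c['cx'])/c['fx'],(v-c['cy'])/c['fy'],1.])
def onplane(c,u,v,z):
    d=ray(c,u,v); return c['o']+d*(z-c['o'][2])/d[2]
def depthpt(c,u,v):
    return c['o']+ray(c,u,v)*c['z_map'][int(round(v)),int(round(u))]
def proj(c,p):
    q=c['R'].T@(np.array(p,float)-c['o']); return np.array([c['fx']*q[0]/q[2]+c['cx'],c['fy']*q[1]/q[2]+c['cy']])
def cloud(c):
    v,u=np.mgrid[:384,:512]; z=c['z_map']
    P=np.stack([(u-c['cx'])/c['fx']*z,(v-c['cy'])/c['fy']*z,z],-1)@c['R'].T+c['o']; P[z==0]=np.nan; return P
E
python3 - <<'E'
from h import *
s=manip.read_state(); print(s)
for n in ('top','scene','wrist'):
    c=cam(n); print(n,c['o'],c['orientation'],c['fx'],c['cx'],c['cy'])
    cv2.imwrite(f'pics/{n}0.png',c['frame'])
    np.savez(f'{n}0.npz',**{k:v for k,v in c.items()})
a=cv2.imread('pics/top0.png');cv2.imwrite('pics/top0b.png',cv2.resize(a,(800,600),interpolation=cv2.INTER_CUBIC))
a=cv2.imread('pics/scene0.png');cv2.imwrite('pics/scene0b.png',cv2.resize(a,(800,600),interpolation=cv2.INTER_CUBIC))
E
```

```text
{'clock': 0.0, 'joints': array([-1.36363422e+00,  3.00462036e-01,  1.52159613e+00,  3.92499019e-06,
        1.32070792e+00, -6.66037008e-02]), 'qd': array([ 0.00016909,  0.00089807, -0.0009247 ,  0.0008799 , -0.00025108,
        0.00028222]), 'effort': array([ 2.09282807e-04, -5.31808734e+01, -3.52735376e+01,  7.07540126e-02,
        2.43670604e-02, -1.27353223e-04]), 'eef_pos': array([ 148.63766094, -529.25263792,  204.88494206]), 'eef_rot': array([-3.14042208e+00, -8.18900915e-05,  2.73764788e-01]), 'wrist_force': array([-0.42650311,  0.0892157 , -0.35076222]), 'moment': array([-0.00643124,  0.01017634,  0.00492414]), 'finger_force': 0.0, 'finger_gap': 94.06245976499872}
top [ 281.42004642  198.91100723 1034.86052037] [-2.95581671e+00  2.57046424e-03 -1.56224205e+00] 429.3170458308894 253.1003293418208 192.9051139113713
scene [1064.23589925 -172.61080088  964.1934367 ] [-2.4461024  -0.01299631  1.07545162] 412.9643230060182 255.5873347501051 192.04270776647638
wrist [ 216.58129709 -510.3961524   383.78425023] [ 2.89160860e+00  6.86165254e-04 -1.29671705e+00] 265.2656986709644 254.29533028706012 193.52745677546864
```

View pics/top0b.png

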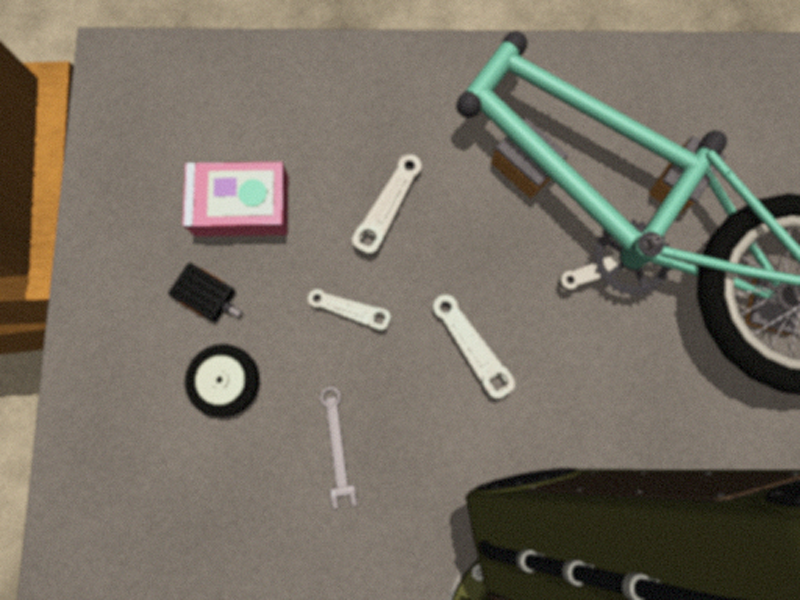

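View pics/scene0b.png

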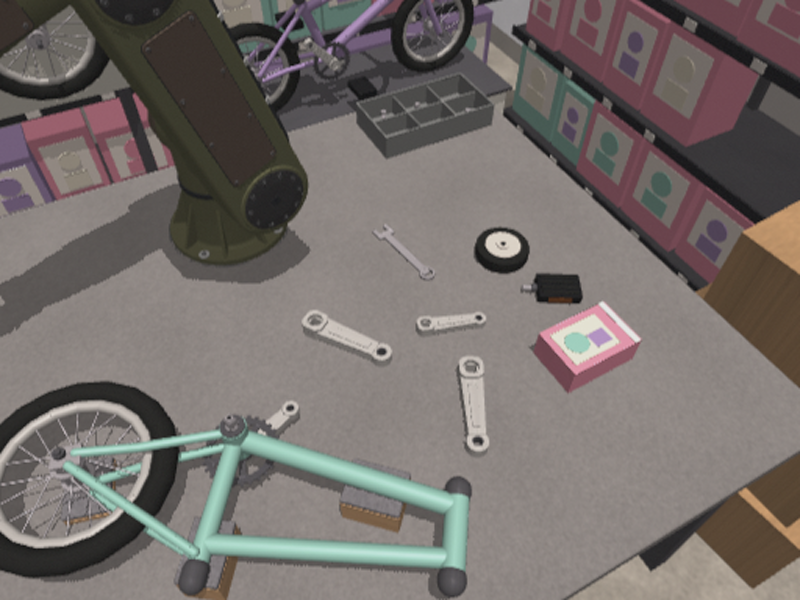

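The top view (800x600) shows four crank-like things: a long crank at (388,205), a short one at (350,310), a long one at (473,347), and the fitted chain-side crank at (590,272). The spindle is at about (650,243) and the chain-side eye at (570,280). I choose the short one at (350,310). Its boss looks to be at the right end (380,318) and its eye at (317,298). I'll check that in a close crop and measure.

```bash
python3 - <<'E'
from h import *
T=dict(np.load('top0.npz'));S=dict(np.load('scene0.npz'))
def crop(c,u,v,r): 
    return cv2.resize(c['frame'][v-r:v+r,u-r:u+r],(390,290),interpolation=cv2.INTER_CUBIC)
def cr(c,u,v,w,h): return cv2.resize(c['frame'][v-h:v+h,u-w:u+w],(400,300),interpolation=cv2.INTER_CUBIC)
im=np.vstack([np.hstack([cr(T,224,198,40,30),cr(S,290,206,40,30)]),np.hstack([cr(T,392,165,40,30),cr(S,160,275,40,30)])])
cv2.imwrite('pics/crop1.png',im)
P=cloud(T)
for (u,v) in [(248,131),(224,198),(303,222)]:
    hsv=cv2.cvtColor(T['frame'],cv2.COLOR_BGR2HSV)
    m=((hsv[...,2]>165)&(hsv[...,1]<60)).astype(np.uint8)
    n,l=cv2.connectedComponents(m); k=l[v,u]
    if k==0:print('bg',hsv[v,u]);continue
    q=np.argwhere(l==k)[:,::-1].astype(np.float32); r=cv2.minAreaRect(q)
    b=cv2.boxPoints(r); w=np.array([onplane(T,*x,15) for x in b]); print(r,[np.linalg.norm(w[i]-w[i-1]) for i in (1,2)],w.mean(0), np.nanpercentile(P[l==k][:,2],[5,50,95]))
E
```

```text
((248.17645263671875, 129.20587158203125), (17.32135581970215, 69.11392974853516), 30.963754653930664) [np.float64(177.9844371755667), np.float64(44.27511216517316)] [635.1757812  216.25777054  15.        ] [ 4.145299   23.60049614 30.89523472]
((222.95001220703125, 196.64999389648438), (54.07494354248047, 13.28156566619873), 18.434947967529297) [np.float64(32.52393493578844), np.float64(131.64599713995642)] [463.40506873 276.09275932  15.        ] [11.20684411 17.00475464 22.66500825]
((301.8459777832031, 220.97752380371094), (76.19459533691406, 18.018779754638672), 53.310279846191406) [np.float64(44.107674581843675), np.float64(181.1355748640505)] [406.82619357  86.90473895  15.        ] [18.55656535 23.46775622 30.33828015]
```

View pics/crop1.png

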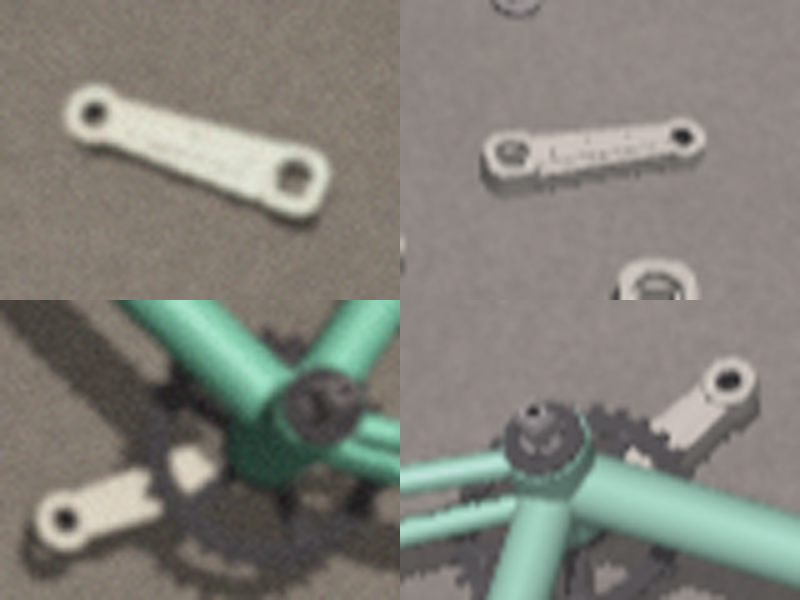

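The crop confirms the choice: the short crank measures 131 x 32 mm. In the top view its bore is at (243,203) and its eye at (202.5,190). The fitted crank's eye is at (365,179), and the spindle tip shows near (417,156) in the top view and (148,267) in the scene view.

```bash
python3 - <<'E'
from h import *
T=dict(np.load('top0.npz'));S=dict(np.load('scene0.npz'))
def tri(a,b):
    A=[];B=[]
    for c,p in ((T,a),(S,b)):
        d=ray(c,*p); d/=np.linalg.norm(d); M=np.eye(3)-np.outer(d,d); A.append(M);B.append(M@c['o'])
    x=np.linalg.solve(sum(A),sum(B)); return x.round(1),(proj(T,x)-a).round(2)
for n,a,b in [('bore',(242.6,203),(272.2,206.2)),('eye',(202.2,190),(306.4,202.8)),('ceye',(364.8,178.6),(185.2,260.6)),('tip',(416.6,155.6),(147.6,266.6))]:
    print(n,*tri(a,b))
for z in (10,16,22):print(z,onplane(T,242.6,203,z)[:2],onplane(T,202.2,190,z)[:2],onplane(S,272.2,206.2,z)[:2],onplane(S,306.4,202.8,z)[:2])
print('ceye30',onplane(T,364.8,178.6,38),onplane(S,185.2,260.6,38)); print('tip140',onplane(T,416.6,155.6,140),onplane(S,147.6,266.6,140))
P=cloud(S);print(P[258:276:2,140:158:2,2].round())
for n in('eye','b'):pass
print(manip.read_state()['eef_rot'])
E
```

```text
bore [447.3 228.6  22.1] [-0.22 -0.11]
eye [479.2 326.6  15.9] [-0.1  -0.05]
ceye [505.9 -62.4  36.2] [-0.01 -0.  ]
tip [ 536.9 -154.   129.2] [0.48 0.16]
10 [448.9609821  228.37432106] [480.1982245 327.0831923] [439.57867631 234.26393608] [475.67375853 329.96558301]
16 [447.9801212  228.20182941] [479.03448656 326.33281398] [443.50654166 231.70549423] [479.37465681 326.80536602]
22 [446.99926029 228.02933776] [477.87074862 325.58243567] [447.43440701 229.14705238] [483.07555508 323.64514904]
ceye30 [505.46806248 -62.00671765  38.        ] [506.96762826 -62.63879688  38.        ]
tip140 [ 534.17572303 -148.80451288  140.        ] [ 543.15876581 -155.18509527  140.        ]
[[  1.   0.  -4.  -0.   2.  -4.  -2.   1.  -1.]
 [ -4.   1.  -2.   1.  -1.   1.  -3.  -0.  -1.]
 [ -0.  -3.  -0.   1.   0.  -5.  -1.   3.  -4.]
 [  2.  -3.   1.   0.  -2.   0.  -0.  -4.   0.]
 [ -2.   2.  -2. 137. 138. 119. 118.   1.   5.]
 [ -1.  -1. 138. 139. 139. 136. 120. 119.  40.]
 [ -2. 115. 138. 140. 135. 131. 117. 117. 116.]
 [116. 117. 124. 134. 130. 127. 117. 115. 117.]
 [117. 118. 120. 123. 123. 122. 115. 115. 114.]]
[-3.14076881e+00 -4.04493441e-05  2.73786251e-01]
```

Request:
move_arm(
  moves=[
    [0.38,-0.285,-0.075,0],
    [0.38,-0.285,-0.075,0],
    [0.38,-0.285,-0.075,0],
    [0.38,-0.285,-0.075,0],
    [0.38,-0.285,-0.075,0],
    [0.38,-0.285,-0.075,0],
    [0.38,-0.285,-0.075,0],
    [0.38,-0.285,-0.075,0],
    [0.38,-0.285,-0.075,0],
    [0.38,-0.285,-0.075,0],
    [0.38,-0.285,-0.075,0],
    [0.38,-0.285,-0.075,0],
  ],
)

```text
clock: 1.35
eef_pos: [437.5, -152.1, 280.1]
eef_rot: [-3.141, 0.001, 0.275]
wrist_force: [-1.0, -0.3, -1.1]
finger_gap: 94.1
finger_force: 0.0
```

```bash
python3 - <<'E'
from h import *
s=manip.read_state(); print(s['clock'],s['eef_pos'],s['eef_rot'],s['joints'],s['qd'].round(3))
c=cam('wrist'); np.savez('w1.npz',**c); f=c['frame'].copy()
print(proj(c,[538,-155,140]),proj(c,[506,-62,36]))
cv2.imwrite('pics/w1.png',cv2.resize(f,(800,600),interpolation=cv2.INTER_CUBIC))
E
```

```text
1.35 [ 437.45293558 -152.12421257  280.14937135] [-3.14134206e+00  5.41670733e-04  2.75156555e-01] [-4.13687195e-01  5.29266999e-02  1.63751594e+00 -1.51928766e-04
  1.45172747e+00  8.81970735e-01] [-0.035 -0.007  0.011  0.001 -0.002 -0.006]
[280.62489346 102.67992732] [209.62625728 112.18384098]
```

View pics/w1.png

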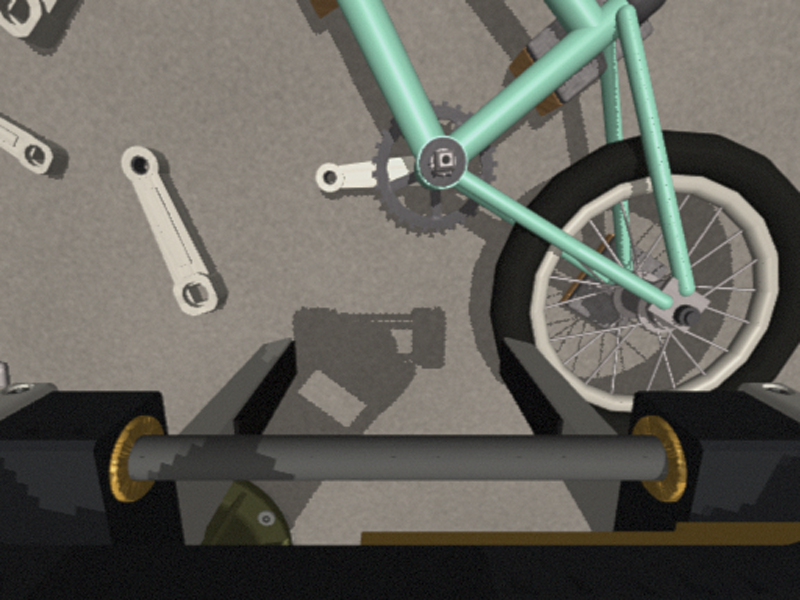

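The wrist view shows the spindle tip at (445,160) and the chain-side eye hole at (329,177) in the 800x600 picture. Next I'll refine both from pixels and depth.

```bash
python3 - <<'E'
from h import *
c=dict(np.load('w1.npz')); P=cloud(c)
sub=np.zeros((384,512),bool); sub[85:120,265:305]=1
m=sub&(P[...,2]>134)&(P[...,2]<150)
ys,xs=np.nonzero(m); print('tip depth',m.sum(),P[m].mean(0),P[m].std(0), xs.mean(),ys.mean(),np.median(P[m][:,2]))
m2=sub&(P[...,2]>110); ys2,xs2=np.nonzero(m2)
# eye hole: dark blob
g=cv2.cvtColor(c['frame'],cv2.COLOR_BGR2GRAY)
w=g[105:122,202:220]; b=(w<90).astype(np.uint8); n,l,st,ce=cv2.connectedComponentsWithStats(b); print(st[1:],ce[1:]+[202,105])
# ring outer
big=(g>150).astype(np.uint8); n,l=cv2.connectedComponents(big); 
e=ce[1+np.argmax(st[1:,4])]+[202,105]
for z in (34,36,38): print('eye',z,onplane(c,*e,z))
for z in (140,): print('tip',onplane(c,xs.mean(),ys.mean(),z))
R=P[106:122,202:219,2]; print('eye z',np.nanpercentile(R[R>20],[50,90]))
cv2.imwrite('pics/w1c.png',cv2.resize(c['frame'][84:122,200:308],(800,281),interpolation=cv2.INTER_CUBIC))
np.set_printoptions(linewidth=200);print(P[92:113,272:298,2].round().astype(int))
E
```

```text
tip depth 151 [ 540.05258422 -159.21164099  138.13874084] [3.9865492  3.86525557 1.84946775] 284.50993377483445 102.03973509933775 138.63291084002958
[[ 5  5  7  7 38]
 [15 16  3  1  3]] [[210.26315789 112.81578947]
 [218.         121.        ]]
eye 34 [505.36513546 -62.81973191  34.        ]
eye 36 [505.36536959 -63.14986347  36.        ]
eye 38 [505.36560373 -63.47999503  38.        ]
tip [ 539.86738215 -159.05857287  140.        ]
eye z [36.84196252 37.94825764]
[[                 113                  117                  116                  116                  117                  116                  116                  117                  117
                   116                  118                  117                  118                  117                  117                  116                  117                  116
                   116                  117                  116                  117                  116                  114                   92                   93]
 [                 116                  117                  117             
[... 10344 characters left out ...]
                  117                  116                  113                  105]
 [                 117                  117                  116                  116                  117                  117                  117                  117                  115
                   116                  118                  116                  116                  117                  116                  117                  116                  116
                   117                  118                  116                  117                  117                  116                  114                  106]]<stdin>:17: RuntimeWarning: invalid value encountered in cast
```

View pics/w1c.png

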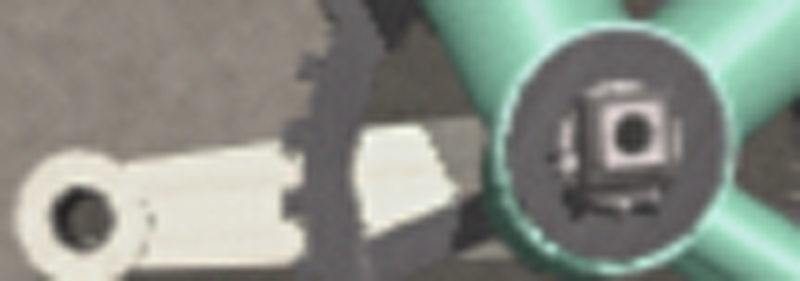

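The tip is at (540, -159.5, 140) and the chain-side eye at (505.4, -63.1). That is 102.6 mm from the axis at 109.7°, so the loose crank belongs at -70.3°. I'll go above the crank now.

Request:
move_arm(
  moves=[
    [0.1125,-0.364,0.13,-0.98],
    [0.1125,-0.364,0.13,-0.98],
    [0.1125,-0.364,0.13,-0.98],
    [0.1125,-0.364,0.13,-0.98],
    [0.1125,-0.364,0.13,-0.98],
    [0.1125,-0.364,0.13,-0.98],
    [0.1125,-0.364,0.13,-0.98],
    [0.1125,-0.364,0.13,-0.98],
    [0.1125,-0.364,0.13,-0.98],
    [0.1125,-0.364,0.13,-0.98],
    [0.1125,-0.364,0.13,-0.98],
    [0.1125,-0.364,0.13,-0.98],
  ],
  jaw=0.06,
)

```text
clock: 2.6
eef_pos: [447.9, 227.0, 151.1]
eef_rot: [3.141, -0.001, 1.252]
wrist_force: [-0.2, -0.7, 1.2]
finger_gap: 59.9
finger_force: 0.0
```

```bash
python3 - <<'E'
from h import *
s=manip.read_state(); print(s['clock'],s['eef_pos'],s['eef_rot'],s['joints'].round(3),s['finger_gap'])
c=cam('wrist'); np.savez('w2.npz',**c); P=cloud(c)
g=cv2.cvtColor(c['frame'],cv2.COLOR_BGR2GRAY); hsv=cv2.cvtColor(c['frame'],cv2.COLOR_BGR2HSV)
pb=proj(c,[447.2,228.5,22]);pe=proj(c,[479,326.5,16]);print(pb,pe)
m=((P[...,2]>9)&(P[...,2]<30)).astype(np.uint8); yy,xx=np.mgrid[:384,:512]
m[(np.hypot(P[...,0]-463,P[...,1]-277)>85)]=0
n,l,st,ce=cv2.connectedComponentsWithStats(m); k=1+np.argmax(st[1:,4]); q=P[l==k][:,:2].astype(np.float32)
r=cv2.minAreaRect(q); print('rect',r,'hi z',np.nanpercentile(P[l==k][:,2],[50,98]))
for p in (pb,pe):
    u,v=p.round().astype(int); w=g[v-25:v+25,u-25:u+25]; 
    _,b=cv2.threshold(w,0,255,cv2.THRESH_OTSU); 
    cs,h=cv2.findContours(b,cv2.RETR_CCOMP,cv2.CHAIN_APPROX_NONE)
    for i,x in enumerate(cs):
        a=cv2.contourArea(x)
        if h[0][i][3]>=0 and a>30: 
            M=cv2.moments(x); uu=M['m10']/M['m00']+u-25; vv=M['m01']/M['m00']+v-25; print('hole',a,uu,vv,onplane(c,uu,vv,22)[:2],onplane(c,uu,vv,16)[:2])
cv2.imwrite('pics/w2.png',cv2.resize(c['frame'],(800,600),interpolation=cv2.INTER_CUBIC))
E
```

```text
2.6 [447.92259408 227.02686804 151.09048287] [ 3.14078839e+00 -5.73246309e-04  1.25151145e+00] [ 0.396  0.247  1.721 -0.     1.173  0.716] 59.866801615034
[253.95035951 186.34945828] [253.44606585  95.07272486]
rect ((461.7434387207031, 274.4512939453125), (131.11911010742188, 30.041126251220703), 71.72671508789062) hi z [17.00904876 22.41412278]
hole 147.5 252.92090395480227 97.70282485875705 [477.41433045 323.48534345] [477.57039444 324.05130605]
```

View pics/w2.png

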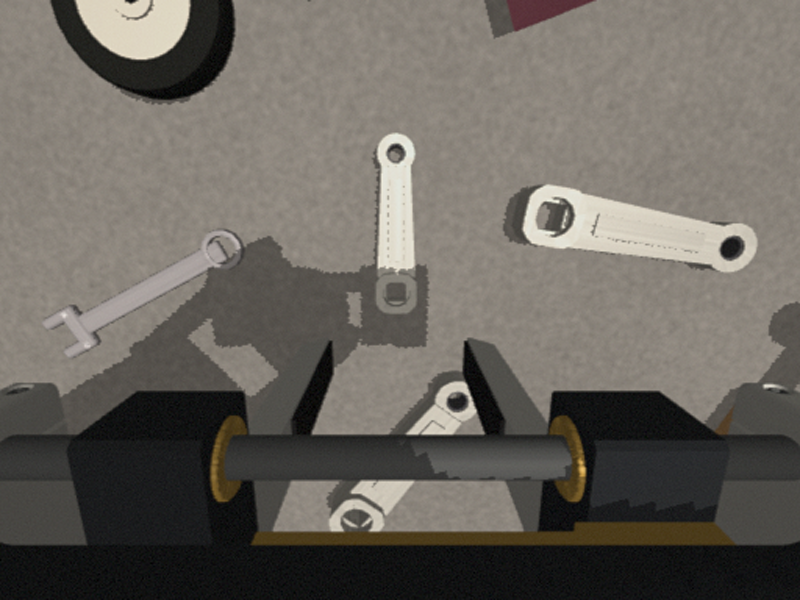

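The boss sits in the gripper's shadow at (396,292) and the eye hole is at (396,153), so the tool is lined up. Descending.

Request:
move_arm(
  moves=[
    [0,-0.0015,0.04,0],
    [0,-0.0015,0.08,0],
    [0,-0.0015,0.11,0],
    [0,-0.0015,0.13,0],
    [0,-0.0015,0.14,0],
    [0,-0.0015,0.1455,0],
    [0,-0.0015,0.1455,0],
    [0,-0.0015,0.1455,0],
  ],
)

```text
clock: 3.45
eef_pos: [446.5, 229.1, 5.9]
eef_rot: [3.14, -0.001, 1.254]
wrist_force: [-1.0, 0.6, 0.3]
finger_gap: 60.0
finger_force: 0.0
```

Request:
move_arm(
  moves=[
    [0,0,0,0],
    [0,0,0,0],
    [0,0,0,0],
    [0,0,0,0],
    [0,0,0,0],
    [0,0,0,0],
    [0,0,0,0],
    [0,0,0,0],
  ],
  jaw=0.02,
  squeeze=50,
)

```text
clock: 4.25
eef_pos: [446.1, 229.0, 5.2]
eef_rot: [3.141, -0.0, 1.254]
wrist_force: [0.1, -1.1, 4.1]
finger_gap: 30.4
finger_force: 50.0
```

Request:
move_arm(
  moves=[
    [0,0,-0.03,0],
    [0,0,-0.08,0],
    [0,0,-0.13,0],
    [0,0,-0.18,0],
    [0,0,-0.2,0],
    [0,0,-0.2,0],
    [0,0,-0.2,0],
    [0,0,-0.2,0],
  ],
)

```text
clock: 5.05
eef_pos: [445.2, 228.6, 202.7]
eef_rot: [-3.139, 0.002, 1.254]
wrist_force: [-0.0, 0.3, -3.2]
finger_gap: 30.4
finger_force: 50.0
```

```bash
cat > meas.py <<'E'
from h import *
# held crank pose from wrist depth cloud, in tool frame
def held(c,s):
    R=rot(s['eef_rot']); p=np.array(s['eef_pos']); L=(cloud(c)-p)@R
    m=((L[...,2]>-25)&(L[...,2]<5)&(abs(L[...,1])<25)&(L[...,0]>-30)&(L[...,0]<140)).astype(np.uint8)
    hsv=cv2.cvtColor(c['frame'],cv2.COLOR_BGR2HSV)
    m&=((hsv[...,1]<70)&(hsv[...,2]>70)).astype(np.uint8)
    n,l,st,ce=cv2.connectedComponentsWithStats(m); k=1+np.argmax(st[1:,4]); q=L[l==k]
    a=q[(q[:,0]>20)&(q[:,0]<85)]; e=q[q[:,0]>85]
    f=np.polyfit(a[:,0],a[:,1],1); fz=np.polyfit(a[:,0],a[:,2],1)
    print('n',len(q),'xmin/max',np.percentile(q[:,0],[.5,99.5]).round(1),'arm y fit',f,'z fit',fz,'eye ctr y',((e[:,1].max()+e[:,1].min())/2).round(2))
    b=q[(q[:,0]<14)]; print('boss z',np.median(b[:,2]),'y',b[:,1].min(),b[:,1].max())
    return l==k,L
E
python3 - <<'E'
from meas import *
s=manip.read_state(); print(s['clock'],s['eef_pos'],s['eef_rot'],s['joints'].round(3),s['finger_gap'],s['wrist_force'])
c=cam('wrist'); np.savez('w3.npz',**c); held(c,s)
cv2.imwrite('pics/w3.png',c['frame'][20:320,100:420])
E
```

```text
5.05 [445.22187283 228.62958324 202.7449138 ] [-3.13890874e+00  2.37167177e-03  1.25378864e+00] [ 0.401  0.194  1.659 -0.     1.292  0.718] 30.380960247318292 [-0.04075902  0.30322694 -3.18730082]
n 7931 xmin/max [-15.9 112.4] arm y fit [ 0.00686298 -0.72077378] z fit [ 5.26111557e-03 -1.21079513e+01] eye ctr y -0.09
boss z -16.057834498415964 y -15.976014806461889 14.704787761489007
```

View pics/w3.png

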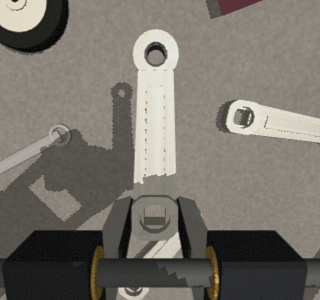

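The crank is held level and straight in the jaws. Its bore sits about 1–2 mm behind the tool axis. I'll carry it to the spindle, turning +2.48 rad on the way.

Request:
move_arm(
  moves=[
    [-0.035,0.02,0,0.13],
    [-0.075,0.045,0,0.27],
    [-0.11,0.07,0,0.41],
    [-0.15,0.095,0,0.55],
    [-0.19,0.12,0,0.69],
    [-0.23,0.145,0,0.83],
    [-0.27,0.17,0,0.97],
    [-0.3,0.19,0,1.11],
    [-0.325,0.202,0,1.25],
    [-0.34,0.211,0,1.39],
    [-0.34,0.211,0,1.5],
    [-0.34,0.211,0,1.6],
  ],
)

```text
clock: 6.3
eef_pos: [540.0, -160.4, 203.1]
eef_rot: [-3.141, 0.003, -0.352]
wrist_force: [0.6, -0.0, -2.9]
finger_gap: 30.5
finger_force: 50.0
```

Request:
move_arm(
  moves=[
    [0,0,0,0.13],
    [0,0,0,0.26],
    [0,0,0,0.4],
    [0,0,0,0.53],
    [0,0,0,0.66],
    [0,0,0,0.78],
    [0,0,0,0.86],
    [0,0,0,0.88],
    [0,0,0,0.88],
    [0,0,0,0.88],
    [0,0,0,0.88],
  ],
)

```text
clock: 7.4
eef_pos: [540.4, -159.8, 204.7]
eef_rot: [3.141, 0.0, -1.225]
wrist_force: [-0.4, 0.2, -2.5]
finger_gap: 30.7
finger_force: 50.0
```

```bash
python3 - <<'E'
from meas import *
s=manip.read_state(); print(s['clock'],s['eef_pos'],s['eef_rot'],s['joints'].round(3),s['finger_gap'],s['wrist_force'])
c=cam('wrist'); np.savez('w4.npz',**c); held(c,s)
R=rot(s['eef_rot']);p=s['eef_pos']
def ontool(u,v,z):
    n=R[:,2]; d=ray(c,u,v); q=c['o']+d*(n@(p+z*n-c['o']))/(n@d); return (R.T@(q-p)).round(2)
print('bore px',ontool(254,235,-16))
a=cv2.resize(c['frame'][20:320,90:410],(640,600),interpolation=cv2.INTER_CUBIC); cv2.imwrite('pics/w4.png',a)
S=cam('scene'); T=cam('top'); np.savez('s4.npz',**S); np.savez('t4.npz',**T)
E
```

```text
7.4 [ 540.41715876 -159.84491487  204.69246555] [ 3.14133754e+00  2.76029955e-04 -1.22491814e+00] [-0.353  0.331  1.482  0.     1.329  2.443] 30.694037657910233 [-0.39647452  0.19920094 -2.48845343]
n 8116 xmin/max [-15.4 112.9] arm y fit [0.0076337  0.95295187] z fit [ 2.11380155e-03 -1.19437340e+01] eye ctr y 1.71
boss z -16.006124036959342 y -24.984547425196723 16.40673635393866
bore px [  1.65   0.78 -16.  ]
```

View pics/w4.png

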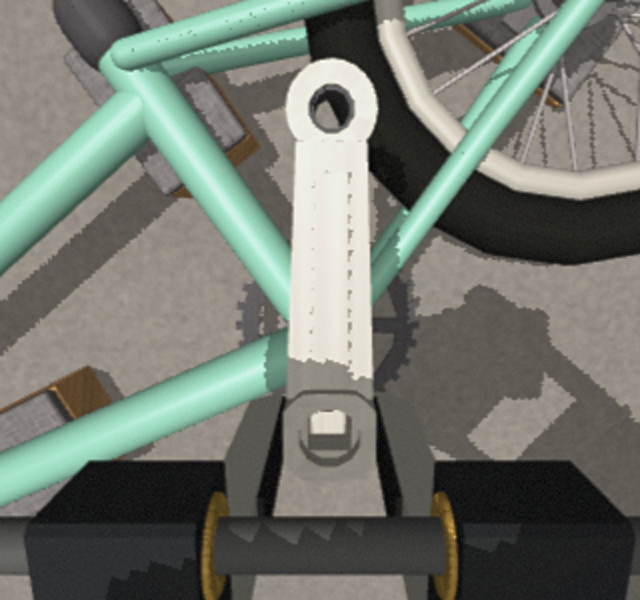

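The crank hangs over the spindle pointing at -70.2°. The boss, at (328,430) in the crop, covers the axis. Lowering it stepwise while watching the force.

Request:
move_arm(
  moves=[
    [0,0,0.02,0],
    [0,0,0.04,0],
    [0,0,0.05,0],
    [0,0,0.055,0],
    [0,0,0.06,0],
    [0,0,0.064,0],
    [0,0,0.064,0],
    [0,0,0.064,0],
  ],
  squeeze=60,
)

```text
clock: 8.35
eef_pos: [540.6, -159.9, 141.4]
eef_rot: [-3.141, -0.0, -1.226]
wrist_force: [0.6, -0.2, -1.9]
finger_gap: 30.7
finger_force: 60.0
```

Request:
move_arm(
  moves=[
    [0,0,0.002,0],
    [0,0,0.004,0],
    [0,0,0.006,0],
    [0,0,0.008,0],
    [0,0,0.01,0],
    [0,0,0.01,0],
    [0,0,0.01,0],
  ],
)

```text
clock: 9.05
eef_pos: [541.3, -159.8, 131.2]
eef_rot: [-3.14, -0.001, -1.226]
wrist_force: [7.2, 1.1, -1.9]
finger_gap: 30.3
finger_force: 60.0
```

Request:
move_arm(
  moves=[
    [0,-0.0008,0,0],
    [0,-0.0008,0.002,0],
    [0,-0.0008,0.004,0],
    [0,-0.0008,0.005,0],
    [0,-0.0008,0.006,0],
    [0,-0.0008,0.006,0],
    [0,-0.0008,0.006,0],
  ],
)

```text
clock: 9.75
eef_pos: [541.5, -159.8, 125.1]
eef_rot: [-3.141, -0.001, -1.226]
wrist_force: [5.7, -0.8, -0.1]
finger_gap: 30.9
finger_force: 60.0
```

Request:
move_arm(
  moves=[
    [0,-0.0006,0.001,0],
    [0,-0.0006,0.002,0],
    [0,-0.0006,0.003,0],
    [0,-0.0006,0.003,0],
    [0,-0.0006,0.003,0],
  ],
)

```text
clock: 10.25
eef_pos: [541.8, -159.9, 124.8]
eef_rot: [-3.141, -0.002, -1.226]
wrist_force: [-11.1, 1.3, 29.4]
finger_gap: 30.6
finger_force: 60.0
```

```bash
python3 - <<'E'
from meas import *
s=manip.read_state(); print(s['clock'],s['eef_pos'],s['eef_rot'],s['wrist_force'],s['moment'])
c=cam('wrist'); np.savez('w5.npz',**c); held(c,s)
E
```

```text
10.25 [ 541.75879594 -159.87741297  124.76848021] [-3.14096359e+00 -1.57598707e-03 -1.22626017e+00] [-11.06686078   1.27179424  29.37241306] [ 0.41818349  2.15580642 -0.00717763]
n 8107 xmin/max [-15.4 112.9] arm y fit [0.00595684 1.0585156 ] z fit [ 4.53491856e-03 -1.20379199e+01] eye ctr y 1.64
boss z -16.018046881836646 y -14.247909651137554 16.22614060706686
```

It came to a hard stop with 29 N upward, at the expected height and without slipping in the jaws. Easing off, letting go and lifting clear.

Request:
move_arm(
  moves=[
    [0,0.0006,-0.001,0],
    [0,0.0006,-0.002,0],
    [0,0.0006,-0.002,0],
  ],
)

```text
clock: 10.6
eef_pos: [541.6, -159.8, 125.0]
eef_rot: [-3.14, -0.001, -1.226]
wrist_force: [2.3, -0.0, 11.0]
finger_gap: 30.5
finger_force: 60.0
```

Request:
move_arm(
  moves=[
    [0,0,0,0],
    [0,0,0,0],
    [0,0,0,0],
    [0,0,0,0],
    [0,0,0,0],
    [0,0,0,0],
  ],
  jaw=0.06,
)

```text
clock: 11.2
eef_pos: [541.1, -159.6, 123.8]
eef_rot: [3.141, 0.0, -1.226]
wrist_force: [0.3, -0.9, 0.4]
finger_gap: 60.2
finger_force: 0.0
```

Request:
move_arm(
  moves=[
    [0,0,-0.01,0],
    [0,0,-0.03,0],
    [0,0,-0.06,0],
    [0,0,-0.1,0],
    [0,0,-0.12,0],
    [0,0,-0.12,0],
    [0,0,-0.12,0],
  ],
)

```text
clock: 11.9
eef_pos: [541.1, -159.6, 243.9]
eef_rot: [-3.142, -0.0, -1.226]
wrist_force: [0.1, -0.1, -0.3]
finger_gap: 60.1
finger_force: 0.0
```

```bash
python3 - <<'E'
from h import *
s=manip.read_state(); print(s['clock'],s['eef_pos'],s['eef_rot'],s['finger_gap'],s['wrist_force'])
c=cam('wrist'); P=cloud(c); hsv=cv2.cvtColor(c['frame'],cv2.COLOR_BGR2HSV)
m=((P[...,2]>126)&(P[...,2]<155)&(np.hypot(P[...,0]-558,P[...,1]+207)<85)&(hsv[...,1]<70)).astype(np.uint8)
n,l,st,ce=cv2.connectedComponentsWithStats(m); k=1+np.argmax(st[1:,4]); q=P[l==k]
r=cv2.minAreaRect(q[:,:2].astype(np.float32)); print(r)
d=np.array([.339,-.941]); t=(q[:,:2]-[541,-159])@d
for a,b in ((-16,14),(25,80),(92,116)):
    w=q[(t>a)&(t<b)]; print(a,b,len(w),np.median(w[:,2]),np.percentile(w[:,2],[5,95]),w.mean(0))
cv2.imwrite('pics/w6.png',cv2.resize(c['frame'],(640,480)))
T=cam('top');S=cam('scene'); z=lambda c,u,v:cv2.resize(c['frame'][v-60:v+60,u-80:u+80],(400,300),interpolation=cv2.INTER_CUBIC)
cv2.imwrite('pics/end.png',np.vstack([np.hstack([z(T,400,165),z(S,160,280)]),np.hstack([cv2.resize(c['frame'],(400,300)),cv2.resize(T['frame'],(400,300))])]))
E
```

```text
11.9 [ 541.06790463 -159.55256229  243.90737767] [-3.14150336e+00 -4.80097381e-05 -1.22620658e+00] 60.08673370756279 [ 0.11053825 -0.09604551 -0.33395373]
((556.9544067382812, -207.21546936035156), (30.473102569580078, 129.0238494873047), 19.196056365966797)
-16 14 666 141.20399313863535 [134.27523794 143.31694406] [ 540.52581195 -159.18430262  139.92081338]
25 80 1210 134.06371505653718 [131.65416917 136.5149262 ] [ 557.89983078 -207.95177698  134.06782308]
92 116 441 128.64105007390867 [127.11404708 130.51889306] [ 575.42416952 -256.47946851  128.65205627]
```

View pics/end.png

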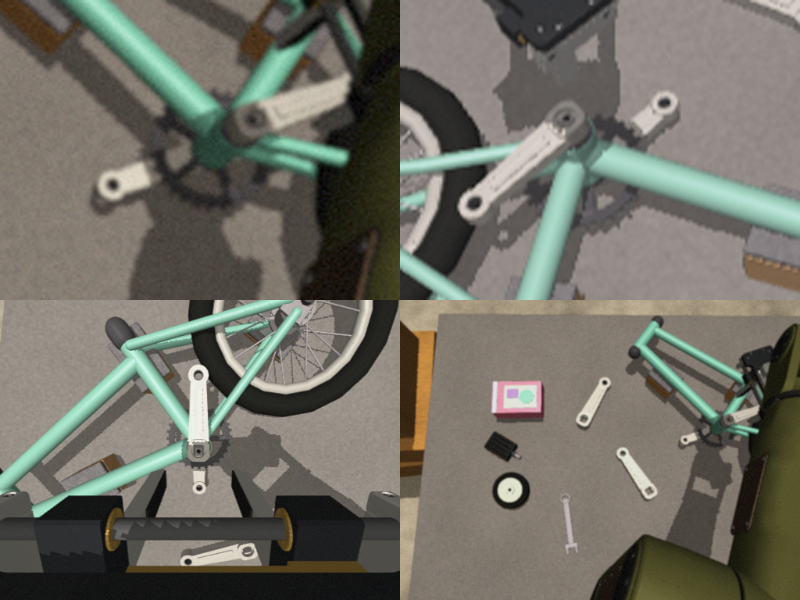

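The crank is on and opposite the fitted one: in the wrist view the eyes are at (198,373) and (198,488). But the eye end reads low (128.6, expected about 136), so it may be drooping. I'll measure the tilt.

```bash
cat > tilt.py <<'E'
from h import *
s=manip.read_state(); print(s['clock'],s['eef_pos'],s['wrist_force'])
c=cam('wrist'); P=cloud(c); hsv=cv2.cvtColor(c['frame'],cv2.COLOR_BGR2HSV)
d=np.array([.339,-.941]); e=np.array([.941,.339])
X=(P[...,:2]-[541,-159.3])@d; Y=(P[...,:2]-[541,-159.3])@e
for nm,a,b,w in (('boss back',-15,-9,8),('boss front',9,14,8),('arm',25,80,8),('eye',93,115,13)):
    m=(X>a)&(X<b)&(abs(Y)<w)&(P[...,2]>124)&(P[...,2]<150); q=P[m]; x=X[m]
    f=np.polyfit(x,q[:,2],1); print(nm,m.sum(),'z',np.median(q[:,2]).round(2),'slope',f[0].round(4))
E
python3 tilt.py; python3 - <<'E'
from h import *
# reference on bench from w2 (crank flat)
c=dict(np.load('w2.npz')); P=cloud(c); d=np.array([.3136,.9495]);e=np.array([.9495,-.3136])
X=(P[...,:2]-[446,227.2])@d; Y=(P[...,:2]-[446,227.2])@e
for nm,a,b,w in (('boss back',-15,-9,8),('boss front',9,14,8),('arm',25,80,8),('eye',93,115,13)):
    m=(X>a)&(X<b)&(abs(Y)<w)&(P[...,2]>9)&(P[...,2]<30); q=P[m]; f=np.polyfit(X[m],q[:,2],1); print('bench',nm,m.sum(),np.median(q[:,2]).round(2),f[0].round(4))
E
```

```text
12.05 [ 540.81763817 -159.4740192   242.75147915] [ 0.00194543 -0.57960781  0.91128101]
boss back 79 z 142.93 slope -0.3506
boss front 60 z 140.86 slope 0.617
arm 784 z 134.44 slope -0.0729
eye 406 z 128.54 slope -0.0801
bench boss back 73 21.38 -0.4882
bench boss front 53 21.49 -0.0404
bench arm 680 17.7 -0.0041
bench eye 352 15.29 0.0002
```

The tilt is about 0.073 rad, against a 0.1 limit, and the axis is at home height. I'll press the back of the boss with the shut fingers to level and seat it.

Request:
move_arm(
  moves=[
    [-0.006,0,0,0],
    [-0.006,0,0.02,0],
    [-0.006,0,0.05,0],
    [-0.006,0,0.08,0],
    [-0.006,0,0.09,0],
    [-0.006,0,0.096,0],
    [-0.006,0,0.096,0],
    [-0.006,0,0.096,0],
  ],
  jaw=0,
)

```text
clock: 12.9
eef_pos: [539.7, -154.1, 149.2]
eef_rot: [-3.14, -0.001, -1.226]
wrist_force: [0.0, -0.6, 0.4]
finger_gap: 0.9
finger_force: 0.0
```

Request:
move_arm(
  moves=[
    [0,0,0.001,0],
    [0,0,0.002,0],
    [0,0,0.003,0],
    [0,0,0.004,0],
    [0,0,0.005,0],
    [0,0,0.006,0],
    [0,0,0.006,0],
    [0,0,0.006,0],
  ],
)

```text
clock: 13.7
eef_pos: [539.4, -153.6, 142.7]
eef_rot: [-3.141, 0.0, -1.226]
wrist_force: [-2.3, 3.7, 9.1]
finger_gap: 0.5
finger_force: 4.0
```

Request:
move_arm(
  moves=[
    [0,0,0.001,0],
    [0,0,0.002,0],
    [0,0,0.003,0],
    [0,0,0.004,0],
    [0,0,0.005,0],
    [0,0,0.005,0],
    [0,0,0.005,0],
  ],
)

```text
clock: 14.4
eef_pos: [540.4, -152.7, 141.0]
eef_rot: [-3.137, -0.0, -1.226]
wrist_force: [-9.8, 13.7, 37.3]
finger_gap: 0.8
finger_force: 18.4
```

```bash
python3 tilt.py
```

```text
14.4 [ 540.40678944 -152.68647303  140.95232979] [-9.78409702 13.72218841 37.31184799]Traceback (most recent call last):
  File "tilt.py", line 8, in <module>
    f=np.polyfit(x,q[:,2],1); print(nm,m.sum(),'z',np.median(q[:,2]).round(2),'slope',f[0].round(4))
    raise TypeError("expected non-empty vector for x")
TypeError: expected non-empty vector for x
```

Request:
move_arm(
  moves=[
    [0.001,0,0.001,0],
    [0.002,0,0.002,0],
    [0.002,0,0.003,0],
    [0.002,0,0.004,0],
    [0.002,0,0.004,0],
  ],
)

```text
clock: 14.95
eef_pos: [542.9, -153.4, 140.1]
eef_rot: [-3.131, -0.002, -1.225]
wrist_force: [-8.8, 25.0, 59.1]
finger_gap: 0.3
finger_force: 29.6
```

Request:
move_arm(
  moves=[
    [0,0,-0.004,0],
    [0,0,-0.01,0],
    [0,0,-0.03,0],
    [0,0,-0.07,0],
    [0,0,-0.11,0],
    [0,0,-0.11,0],
    [0,0,-0.11,0],
  ],
)

```text
clock: 15.65
eef_pos: [539.9, -155.9, 243.1]
eef_rot: [-3.141, -0.001, -1.226]
wrist_force: [-0.3, -0.1, -0.1]
finger_gap: 0.4
finger_force: 0.0
```

```bash
sed -i 's/^    f=np/    if m.sum()<5: continue\n    f=np/' tilt.py; python3 tilt.py
```

```text
15.65 [ 539.9132119  -155.92318146  243.12254428] [-0.32006639 -0.12860961 -0.08298169]
boss back 77 z 142.57 slope -0.4939
boss front 58 z 141.35 slope 0.3307
arm 321 z 134.68 slope -0.0899
```

Request:
move_arm(
  moves=[
    [0,0,-0.005,0],
    [0,0,-0.005,0],
    [0,0,-0.005,0],
    [0,0,-0.005,0],
    [0,0,-0.005,0],
  ],
  jaw=0.07,
)

```text
clock: 16.2
eef_pos: [539.8, -155.8, 247.7]
eef_rot: [3.141, 0.0, -1.226]
wrist_force: [-0.6, 0.2, 0.6]
finger_gap: 37.0
finger_force: 0.0
```

```bash
sed -i 's/>124)/>105)/' tilt.py; cat >> tilt.py <<'E'
m=(P[...,2]>118)&(P[...,2]<150)&(np.hypot(P[...,0]-541,P[...,1]+159)<125)&(hsv[...,1]<50)
n,l,st,ce=cv2.connectedComponentsWithStats(m.astype(np.uint8)); q=P[l==1+np.argmax(st[1:,4])]
r=cv2.minAreaRect(q[:,:2].astype(np.float32)); print(r)
w=q[np.hypot(q[:,0]-541,q[:,1]+159)>92]; print('eye end',len(w),w.mean(0))
cv2.imwrite('pics/t.png',c['frame'][20:320,90:410])
E
python3 tilt.py
```

```text
16.2 [ 539.82638195 -155.82286817  247.74283899] [-0.63546001  0.23056597  0.57220951]
boss back 75 z 142.18 slope -0.6123
boss front 61 z 141.33 slope 0.6086
arm 333 z 134.73 slope -0.1098
eye 13 z 126.93 slope 0.3852
((544.7495727539062, -209.96917724609375), (31.018810272216797, 129.847900390625), 5.396348476409912)
eye end 458 [ 550.6325493  -262.14618025  129.0209303 ]
```

View pics/t.png

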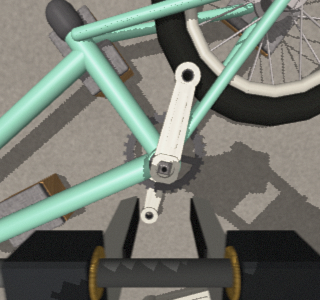

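The fitted crank and spindle turned together about 14° under the push. In the crop the loose crank's eye is at (187,74), the bore at (165,169) and the chain-side eye at (149,215). I'll make a final check of opposition and tilt along the new direction.

```bash
python3 - <<'E'
from h import *
c=cam('wrist'); P=cloud(c); g=cv2.cvtColor(c['frame'],cv2.COLOR_BGR2GRAY)
def hole(u,v,z,r=9):
    w=g[v-r:v+r+1,u-r:u+r+1]; b=(w<95).astype(np.uint8); n,l,st,ce=cv2.connectedComponentsWithStats(b)
    i=1+np.argmin(np.hypot(*(ce[1:]-r).T)); uv=ce[i]+[u-r,v-r]; return uv,onplane(c,*uv,z)
uv1,E=hole(277,94,129); uv2,C=hole(239,235,37); O=onplane(c,255,189.5,140)
print(uv1,E,uv2,C,O)
O=np.array([541,-159.3,140])
for n,p in(('loose',E),('chain',C)): v=p-O; print(n,np.hypot(*v[:2]),np.degrees(np.arctan2(v[1],v[0])))
d=(E-O)[:2]; d/=np.linalg.norm(d); e=np.array([-d[1],d[0]])
X=(P[...,:2]-O[:2])@d; Y=(P[...,:2]-O[:2])@e
for nm,a,b,w in (('boss back',-15,-9,8),('boss front',9,14,8),('arm',25,80,8),('eye',93,115,13)):
    m=(X>a)&(X<b)&(abs(Y)<w)&(P[...,2]>110)&(P[...,2]<150); f=np.polyfit(X[m],P[m][:,2],1); print(nm,m.sum(),np.median(P[m][:,2]).round(2),f[0].round(4))
E
```

```text
[277.30693069  94.98019802] [ 550.70662458 -261.55445857  129.        ] [238.86206897 235.72413793] [528.92652411 -57.23231375  37.        ] [ 539.03888927 -159.344189    140.        ]
loose 102.71413173483062 -84.57737958370113
chain 102.7792848613111 96.7461077069599
boss back 70 142.79 -0.3851
boss front 54 141.28 0.8661
arm 759 134.68 -0.0677
eye 426 129.06 -0.067
```

```bash
python3 -c "
from cell import manip
print(manip.sign_off())"
```

```text
the job is handed in; nothing more can be done
None
```

I fitted the crank home on the spindle, opposite the chain-side crank to about 1.3° and tilted about 0.065 rad (limit 0.1), then let go without disturbing the bystanders and handed the job in; my last push turned spindle and both cranks about 14° together, and sign-off returned no verdict.

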